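# Bring the gear round to the pointer of the parts carousel

## Task

Turn the parts carousel by pushing on one of its upright dividers with a fingertip, until the toothed gear stands in line with the pointer on the base. Push gently and do not grip the carousel; do not touch the parts lying in it or disturb the other things on the bench. Leave the carousel standing still with the gear at the pointer.

Things in the scene. Friction and masses are not known exactly. Their poses are not given: they have to be found in the camera images.
- base: Fixed aluminium base: round foot, radius 115 mm, with a 44 mm wide, 12 mm high tongue out to 203 mm from the axis. On the tongue a flat dark arrowhead (tip 160 mm from the axis, aiming at it) and, 168 mm from the axis, an upright steel pin, 8 mm thick, top 55 mm above the bench: the pointer. Origin on the turning axis at bench level, z up; the pointer lies along -x.
- carousel: Round plywood tray, radius 150 mm, turning about its upright axis either way, no stops; stays where left (friction 0.2 N m: about 2 N at the divider ends). Origin on the axis, 20 mm above the bench; floor 8 mm above that, rim lip 4.5 mm above the floor; hub radius 20 mm, top 86 mm above the bench. Dividers along its +x, +y, -x, -y; each quadrant between holds one part.
- dividers: The four upright plywood walls (spokes) fixed on the tray, each 6 mm thick, 45 mm high, from the hub to 146 mm from the axis; along +x, +y, -x, -y. Origin on the axis at the tray's floor (28 mm above the bench), so their tops are 73 mm above the bench.
- gear: Loose steel spur gear lying flat in one quadrant (any of the four), 16 teeth, 57 mm across, 14 mm thick, with a 22 mm boss to 24 mm high; about 85 mm from the axis, midway between two dividers (within 6 mm). Origin: centre of its underside. The part to be brought to the pointer.
- bearing: Loose plain steel ring 52 mm across, hole 26 mm, 16 mm high, in another quadrant, about 85 mm from the axis. Origin: centre of underside. Stays in its place.
- bracket: Loose steel angle bracket, foot 46 x 36 mm, 4 mm thick, upright leg 38 mm high at its -x edge, in another quadrant, about 85 mm from the axis. Origin: centre of the foot's underside.
- caster: Loose black rubber wheel with steel centre, 50 mm across, 20 mm thick, lying flat in another quadrant, about 85 mm from the axis. Origin: centre of underside.
- can: Bystander: grey spray can, 60 mm across, 160 mm high, standing on the bench beside the carousel. Origin: centre of underside.
- mug: Bystander: white mug, 80 mm across, 90 mm high, handle at its +y side, on the bench beside the carousel. Origin: centre of underside.
- screwdriver: Bystander: screwdriver lying on the bench beyond the carousel, blade along its +x. Origin: centre of its underside.
Not all that is in view belongs to the job. Leave any green look-alike of the gear alone.

How it is judged:
By the outcome, as a careful person would: the job done as asked, in the order asked, and still so for the second after the job is handed in, with the robot touching nothing.
It also fails if it takes over 45 s, if anything falls off the work surface, if the arm or the gripper's body presses on something with over 40 N, if the wrist force passes 120 N, or if a joint passes its speed limit or range.

## Robot

A 7-joint arm with a two-finger parallel gripper is mounted at the origin on the work surface. World frame = base frame: x ahead of the robot, y to its left, z up, the work surface at z = 0. Lengths are in m, angles in rad, forces in N, time in s.
With the tool pointing down it reaches from about 0.4 to 0.75 m from the base axis. Payload 19.5 kg.
Tool frame: the origin (TCP) lies midway between the tips of the shut fingers; the grasp point (between the pads) lies ctrl.pinch_z behind it (ctrl.pinch_z is the distance from the TCP to the grasp point, in m); z points along the fingers, y is the line along which they close (so a half turn about z gives the same grasp; the last joint's range is limited). The gripper opens to 85 mm and grips with 20 to 120 N. Pads are 22 mm wide; open, the fingers measure 114 mm over their backs; the gripper's body (76 mm by 85 mm) begins 54 mm behind the grasp point. The pads swing forward as they close: fully open they stand 13 mm farther back than shut.
Start: joints at [-1.334, 0.707, -0.028, 1.485, 0.022, 0.951, -0.075], TCP at [0.158, 0.553, 0.206] pointing down, gripper open.
Joint ranges: [-2.71, 2.71], [-0.32, 2.16], [-1.57, 1.52], [0, 2.45], [-1.46, 4.6], [0, 2.02], [-2.83, 2.83]. Speed limits (rad/s): [1.89, 1.89, 2.57, 2.57, 3.01, 3.01, 3.01].

## Interface

Orientations are given as a rotation vector (axis times angle).
In Python, from workcell import status, viewer, ticket, ctrl gives the robot as it stands. The module is installed in compiled form; this text tells all that it offers.
- The arm moves only by the tool apply_moves, never from a script. Its argument "steps" is a list of rows, each an object with "travel": the shift along the world's x, y, z normalised to -1 to 1, where 1 is 0.1 m, a list of three; "dr": the turn, a rotation vector about the world's x, y, z normalised to -1 to 1, where 1 is 60 degrees, a list of three; "hand": the closure, from 0 (fully open) to 1 (shut). A call has 1 to 5 rows; each row shifts and turns the commanded pose from where the row before left it; what a row does not reach is not made up. A row lasts 1/8 s, in which the tool goes at most 62.5 mm and 10.7 degrees, less where a joint would pass 70% of its speed; a pose out of reach is approached as far as the arm can. A call with a number of a shift or a turn outside -1 to 1 is refused whole. A call with a gripper value outside its range is refused whole. The fingers move at their own pace and stop on an object; "newtons" is the grip in N (left out, the last holds). Time passes only in rows, so rows that do not move let the fingers close. It gives the time, the measured TCP pose, the force, the opening and the grip force at its end, in the units of the state.
- status.get_obs(): the state, without advancing time (a new reading comes with each control period).
- viewer.camera(name): name is "side" or "top"; returns a dict with "image" (480x640x3 uint8, red, green, blue), "fovy" (degrees; the focal length in pixels is half the picture's height over the tangent of half this angle, whatever the lens; pixels are square), "cx", "cy" (the principal point, pixels), "dist_coeffs" ([k1, k2, p1, p2, k3] as OpenCV has them; the pictures are not rectified), "world_from_camera" (4x4, takes a point from camera to world coordinates). Camera axes: x right, y up, looking along -z (the intrinsics and any distortion apply to the point x, -y, -z); pixel columns grow to the right and rows downward; lengths in m; the calibration is good to about 2 mm. A picture is of the moment at which its call begins. There is no depth.
- ticket.job_done(): hands the job in; it is judged then, once.
The state is a dict: "time": time; "q": joint angles; "joint_velocities": joint speeds; "tau": joint torques, N m; "tool_pos": TCP position; "ee_rot": TCP orientation; "force": force on the tool from outside, world axes, zero at the start; "wrist_torque": the same for the moment, N m; "width": finger opening in m; "finger_force": force on a finger pad.
Only numpy, scipy, OpenCV 4.12 (cv2) and the standard library are available. Lean on these libraries where they do the work, as an engineer would, in place of code of your own. Each camera call takes 0.05 s, during which the arm holds its last target. There are 200 camera calls.

## Working session

There is one attempt and no reset: what is moved stays moved. The work goes in short steps, Python scripts to look and compute and a tool call to move; the robot and the scene stay as the last step left them, time stands still between calls to the robot, and variables do not carry over. Pictures are saved under pics/ and viewed, at most 11 in all, crops included, and the job is handed in when it is done.

Besides the shell and the picture viewer there is one more tool, called after ">>>" as name(argument=value, ...) on one line, values as JSON. apply_moves: Moves the arm, as the interface text tells. Scaled input: -1 to 1 covers 0.1 m each way for a shift and 60 degrees each way for a turn. Its arguments: {"type":"object","properties":{"steps":{"type":"array","items":{"type":"object","properties":{"travel":{"type":"array","items":{"type":"number","minimum":-1,"maximum":1}},"dr":{"type":"array","items":{"type":"number","minimum":-1,"maximum":1}},"hand":{"type":"number"}}}},"newtons":{"type":"number"}},"required":["steps"]}

```bash
mkdir -p pics; cat > h.py <<'E'
import numpy as np, cv2
from workcell import status, viewer, ticket, ctrl
def K(c):
    f=240/np.tan(np.radians(c["fovy"])/2)
    return np.array([[f,0,c["cx"]],[0,f,c["cy"]],[0,0,1.]])
def plane(c,uv,z):
    d=np.array(c["dist_coeffs"],float)
    p=cv2.undistortPoints(np.array(uv,float).reshape(-1,1,2),K(c),d).reshape(-1,2)
    T=np.array(c["world_from_camera"]); r=np.c_[p[:,0],-p[:,1],-np.ones(len(p))]@T[:3,:3].T
    o=T[:3,3]; return o+r*((z-o[2])/r[:,2])[:,None]
def proj(c,P):
    T=np.linalg.inv(np.array(c["world_from_camera"])); q=np.atleast_2d(P)@T[:3,:3].T+T[:3,3]
    q=q*[1,-1,-1]
    return cv2.projectPoints(q.reshape(-1,1,3),np.zeros(3),np.zeros(3),K(c),np.array(c["dist_coeffs"],float))[0].reshape(-1,2)
def snap(n,f):
    c=viewer.camera(n); cv2.imwrite(f"pics/{f}.png",c["image"][:,:,::-1]); return c
E
python3 - <<'E'
from h import *
for n in("top","side"):
    c=snap(n,n+"0"); print(n,c["fovy"],c["cx"],c["cy"],c["dist_coeffs"],np.round(c["world_from_camera"],3).tolist())
print(status.get_obs(), ctrl.pinch_z)
E
```

```text
top 47.19377977520209 317.84814955254757 244.40904422453562 [-0.08328346  0.          0.          0.          0.        ] [[-0.019, 0.991, -0.132, 0.499], [-1.0, -0.019, 0.003, 0.03], [0.001, 0.132, 0.991, 1.082], [0.0, 0.0, 0.0, 1.0]]
side 51.686322561584824 314.5991399203213 234.2310043112639 [-0.10596647  0.          0.          0.          0.        ] [[-0.954, 0.204, -0.218, 0.398], [-0.298, -0.66, 0.689, 0.774], [-0.003, 0.723, 0.691, 0.815], [0.0, 0.0, 0.0, 1.0]]
{'time': 0.1, 'q': array([-1.33368434,  0.70700767, -0.0275962 ,  1.48494921,  0.02203008,
        0.95090193, -0.0754992 ]), 'joint_velocities': array([-0.00021792, -0.00219566, -0.00108271, -0.00130296,  0.00256152,
        0.00035767, -0.00069021]), 'tau': array([ 1.95661036e-03, -8.84280968e+01,  1.23617861e+00, -2.36454749e+01,
        1.69632729e-02,  4.99456830e-03,  3.15985130e-05]), 'tool_pos': array([0.15819513, 0.55254182, 0.20599414]), 'ee_rot': array([-4.36527656e-01, -3.11104853e+00,  1.50925621e-03]), 'force': array([-1.18797312,  0.50232677, -0.14149241]), 'wrist_torque': array([ 0.00021216, -0.00228537, -0.02439321]), 'finger_force': 0.0, 'width': 0.08533374953364138} 0.0187
```

View pics/top0.png

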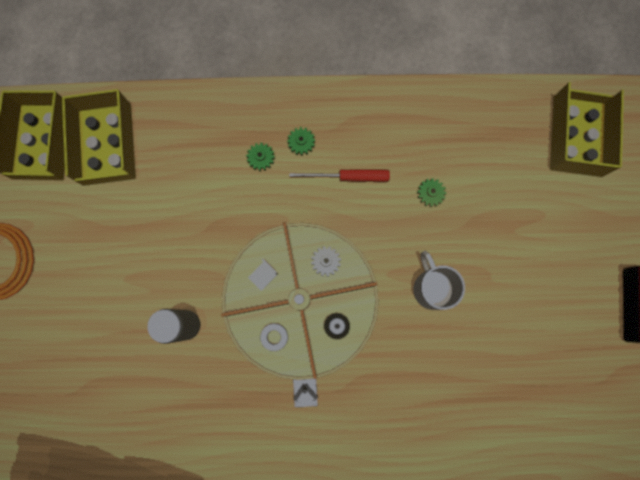

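View pics/side0.png

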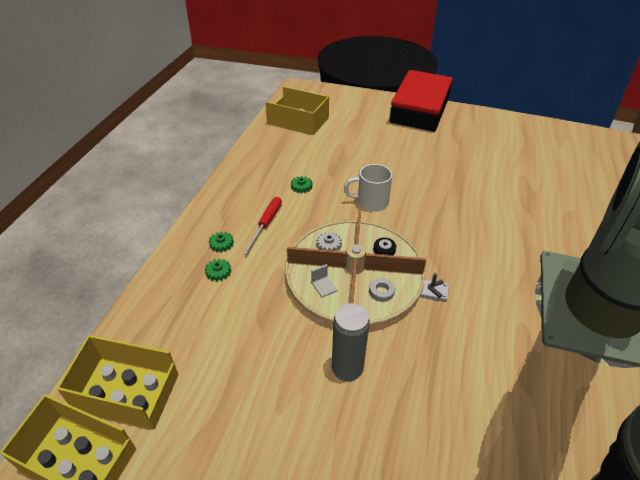

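The top view shows the hub at (299,298), gear at (326,262), bearing (273,337), bracket (263,274), caster (337,326) and pointer/tongue at (305,392). The can is at (165,326) and the mug at (440,288).

```bash
cat > m.py <<'E'
from h import *
def meas(c, tip=None):
    im=c["image"]; hsv=cv2.cvtColor(im,cv2.COLOR_RGB2HSV)
    out={}
    # grey parts: low saturation, bright
    m=((hsv[...,1]<45)&(hsv[...,2]>110)).astype(np.uint8)
    m[:215]=0;m[420:]=0
    n,l,s,ce=cv2.connectedComponentsWithStats(m)
    bl=[(s[i,4],s[i,2],s[i,3],*np.round(ce[i],1)) for i in range(1,n) if s[i,4]>25]
    return bl
def divs(c):
    "brown divider-top mask -> points at z=.073"
    hsv=cv2.cvtColor(c["image"],cv2.COLOR_RGB2HSV)
    m=(hsv[...,0]<16)&(hsv[...,1]>100)&(hsv[...,2]<190)
    v,u=np.nonzero(m); P=plane(c,np.c_[u,v],.073)[:,:2]
    return P
E
python3 - <<'E'
from m import *
c=viewer.camera("top")
for b in meas(c): print(b, np.round(plane(c,[b[3:5]],.04)[0],3))
h=plane(c,[[299,298]],.086)[0][:2]; print("hub",h)
P=divs(c); r=np.linalg.norm(P-h,axis=1); Q=P[(r>.03)&(r<.15)]-h
a=np.degrees(np.arctan2(Q[:,1],Q[:,0])); H,e=np.histogram(a,36,(-180,180)); print(H)
for lo in np.argsort(H)[-4:]:
    s=abs((a-e[lo]-5+180)%360-180)<12; print("div",e[lo],np.median(a[s]),s.sum(),np.linalg.norm(Q[s],axis=1).max())
big=cv2.resize(c["image"][215:420,200:400],None,fx=4,fy=4*600/820,interpolation=cv2.INTER_CUBIC)
big=cv2.resize(c["image"][215:415,205:395],(570,600),interpolation=cv2.INTER_CUBIC)
cv2.imwrite("pics/crop0.png",big[:,:,::-1])
E
```

```text
(np.int32(664), np.int32(30), np.int32(31), np.float64(325.6), np.float64(261.0)) [0.605 0.012 0.04 ]
(np.int32(1076), np.int32(43), np.int32(58), np.float64(437.9), np.float64(286.1)) [ 0.553 -0.2    0.04 ]
(np.int32(515), np.int32(29), np.int32(32), np.float64(262.5), np.float64(275.1)) [0.58  0.133 0.04 ]
(np.int32(84), np.int32(10), np.int32(10), np.float64(298.6), np.float64(298.6)) [0.535 0.065 0.04 ]
(np.int32(824), np.int32(32), np.int32(33), np.float64(163.0), np.float64(325.9)) [0.487 0.322 0.04 ]
(np.int32(143), np.int32(14), np.int32(15), np.float64(336.6), np.float64(325.8)) [ 0.482 -0.006  0.04 ]
(np.int32(499), np.int32(29), np.int32(29), np.float64(273.6), np.float64(337.0)) [0.463 0.113 0.04 ]
(np.int32(213), np.int32(24), np.int32(16), np.float64(304.5), np.float64(384.0)) [0.376 0.056 0.04 ]
(np.int32(235), np.int32(24), np.int32(15), np.float64(305.3), np.float64(400.5)) [0.345 0.055 0.04 ]
hub [0.53399374 0.06246653]
[ 74  69   0   0   0   0   0   0   0 100  78   0   0   0   0   0   0   0
   9  80   0   0   0   0   0   0   0  39 148   0   0   0   0   0   0   0]
div -80.0 -80.22465659470384 178 0.14329654378024412
div 10.0 10.726118839602448 89 0.14299913485760088
div -90.0 -80.22465659470384 178 0.14329654378024412
div 100.0 101.0324286908572 187 0.1444767194679009
```

View pics/crop0.png

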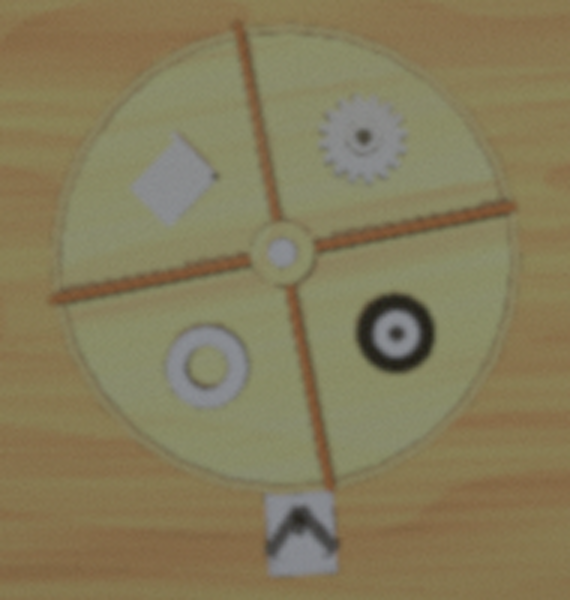

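The crop confirms it. Dividers lie at about 10.5° + 90k, the gear is in the upper-right quadrant, and the pin is near (300,515) in the crop, which is px (305,387). I'll push the divider between the bracket and bearing clockwise, with the finger above the bearing's height.

```bash
cat > ang.py <<'E'
from m import *
def state(c):
    b=meas(c); 
    hub=[x for x in b if 60<x[0]<130 and abs(x[3]-299)<5 and abs(x[4]-298)<5]
    hp=hub[0][3:5] if hub else (298.6,298.6)
    h=plane(c,[hp],.086)[0][:2]
    t=[x for x in b if x[4]>375 and x[3]>285 and x[3]<325]
    out={"hub":h}
    if t:
        tp=np.average([x[3:5] for x in t],axis=0,weights=[x[0] for x in t]); T=plane(c,[tp],.012)[0][:2]-h
        out["tongue"]=(np.degrees(np.arctan2(T[1],T[0])),np.hypot(*T))
    P=divs(c)-h; r=np.hypot(*P.T); P=P[(r>.035)&(r<.14)]
    a=np.arctan2(P[:,1],P[:,0]); out["div"]=np.degrees(np.angle(np.mean(np.exp(4j*a))))/4
    G=[x for x in b if 500<x[0]<900 and x[1]<36]
    for g in G:
        p=plane(c,[g[3:5]],.042)[0][:2]-h
        if np.hypot(*p)<.12: out["part%d"%g[0]]=(np.degrees(np.arctan2(p[1],p[0])),np.hypot(*p))
    return out
E
python3 - <<'E'
from ang import *
c=viewer.camera("top"); s=state(c)
for k,v in s.items(): print(k,np.round(v,4))
h=s["hub"]
for uv,z in(((305,386.7),.055),): 
    p=plane(c,[uv],z)[0][:2]-h; print("pin",np.degrees(np.arctan2(p[1],p[0])),np.hypot(*p))
print("can",plane(c,[[163,326]],.16)[0],"mug",plane(c,[[440,288]],.09)[0])
# side-view check of hub, pin
cs=viewer.camera("side"); print(proj(cs,[*h,.086]), proj(c,[*h,.086]))
for ph in range(100,-50,-10):
    f=np.radians(ph); n=np.array([np.sin(f),-np.cos(f)]); y=np.array([.275,.961]); x=np.array([-.961,.275])
    hh=.0145*abs(n@y)+.011*abs(n@x)+.003
    print(ph,np.round(h+.122*np.array([np.cos(f),np.sin(f)])-hh*n,3))
E
```

```text
hub [0.5326 0.0634]
tongue [-1.777172e+02  1.765000e-01]
div 10.428
part661 [-35.3596   0.0883]
part518 [55.4906  0.0839]
pin -176.98986396909052 0.16024136929449456
can [0.48829349 0.28852645 0.16      ] mug [ 0.54671723 -0.19306703  0.09      ]
[[356.06006791 248.41230862]] [[298.5 298.8]]
100 [0.492 0.18 ]
90 [0.515 0.185]
80 [0.539 0.186]
70 [0.56  0.183]
60 [0.579 0.178]
50 [0.596 0.169]
40 [0.613 0.157]
30 [0.628 0.143]
20 [0.64  0.125]
10 [0.649 0.105]
0 [0.655 0.083]
-10 [0.656 0.06 ]
-20 [0.653 0.039]
-30 [0.648 0.019]
-40 [0.639 0.001]
```

>>> apply_moves(steps=[{"travel": [0.3,-0.36,0.3],"hand": 1},{"travel": [0.3,-0.36,0],"hand": 1},{"travel": [0.3,-0.36,0],"hand": 1},{"travel": [0.3,-0.36,0],"hand": 1},{"travel": [0.3,-0.36,0],"hand": 1}])

```text
schema error: expected keys travel, dr, hand
```

>>> apply_moves(steps=[{"travel": [0.3,-0.36,0],"hand": 1},{"travel": [0.3,-0.36,0],"hand": 1},{"travel": [0.3,-0.36,0],"hand": 1},{"travel": [0.3,-0.36,0],"hand": 1},{"travel": [0,0,0],"hand": 1}])

```text
schema error: expected keys travel, dr, hand
```

>>> apply_moves(steps=[{"travel": [0.3,-0.36,0.3],"dr": [0,0,0],"hand": 1},{"travel": [0.3,-0.36,0],"dr": [0,0,0],"hand": 1},{"travel": [0.3,-0.36,0],"dr": [0,0,0],"hand": 1},{"travel": [0.3,-0.36,0],"dr": [0,0,0],"hand": 1},{"travel": [0.3,-0.36,0],"dr": [0,0,0],"hand": 1}])

```text
time: 0.88
tool_pos: [0.3091, 0.3715, 0.2364]
ee_rot: [0.436, 3.111, 0.0]
force: [1.6, 0.1, -0.2]
width: -0.0001
finger_force: 0.0
```

>>> apply_moves(steps=[{"travel": [0.35,-0.41,0],"dr": [0,0,0],"hand": 1},{"travel": [0.35,-0.41,0],"dr": [0,0,0],"hand": 1},{"travel": [0.35,-0.41,0],"dr": [0,0,0],"hand": 1},{"travel": [0.35,-0.41,0],"dr": [0,0,0],"hand": 1},{"travel": [0.35,-0.41,0],"dr": [0,0,0],"hand": 1}])

```text
time: 1.5
tool_pos: [0.4842, 0.1663, 0.2364]
ee_rot: [0.436, 3.111, 0.0]
force: [0.3, -0.1, -0.5]
width: -0.0
finger_force: 0.0
```

>>> apply_moves(steps=[{"travel": [0,0,-0.4],"dr": [0,0,0],"hand": 1},{"travel": [0,0,-0.4],"dr": [0,0,0],"hand": 1},{"travel": [0,0,0],"dr": [0,0,0],"hand": 1}])

```text
time: 1.88
tool_pos: [0.4822, 0.1674, 0.1549]
ee_rot: [-0.436, -3.108, 0.003]
force: [-0.5, 0.9, 0.4]
width: -0.0
finger_force: 0.0
```

```bash
python3 - <<'E'
from h import *
c=viewer.camera("side"); cv2.imwrite("pics/s1.png",cv2.resize(c["image"][120:420,220:520],(600,600))[:,:,::-1])
E
```

```text
(no output)
```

View pics/s1.png

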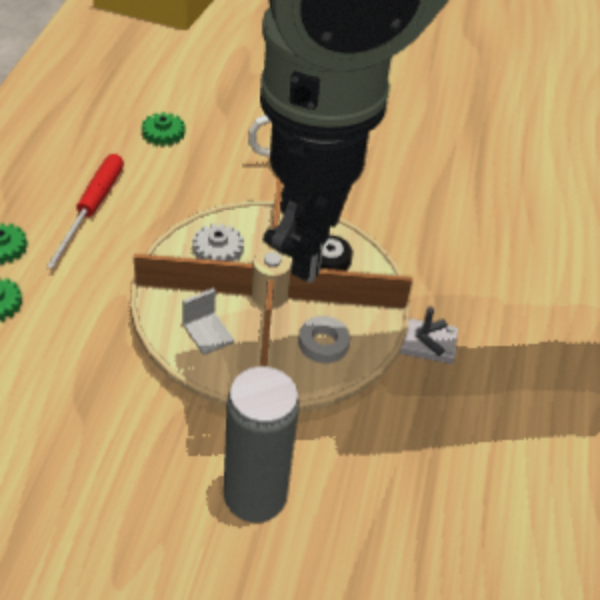

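The finger is over the bearing quadrant, clear of the can and of the divider, with the tip at about (310,270) in the crop. I'll go down to z≈0.06.

>>> apply_moves(steps=[{"travel": [0,0,-0.35],"dr": [0,0,0],"hand": 1},{"travel": [0,0,-0.35],"dr": [0,0,0],"hand": 1},{"travel": [0,0,-0.25],"dr": [0,0,0],"hand": 1},{"travel": [0,0,0],"dr": [0,0,0],"hand": 1}])

```text
time: 2.42
tool_pos: [0.4834, 0.168, 0.0618]
ee_rot: [-0.436, -3.111, 0.001]
force: [0.8, 0.4, 0.5]
width: -0.0004
finger_force: 0.0
```

>>> apply_moves(steps=[{"travel": [0.1,0.08,0],"dr": [0,0,0],"hand": 1},{"travel": [0.1,0.05,0],"dr": [0,0,0],"hand": 1},{"travel": [0.1,0.02,0],"dr": [0,0,0],"hand": 1},{"travel": [0.12,0,0],"dr": [0,0,0],"hand": 1}])

```text
time: 2.92
tool_pos: [0.5263, 0.1831, 0.0629]
ee_rot: [0.436, 3.11, 0.001]
force: [-0.1, 0.4, 0.5]
width: 0.0
finger_force: 0.0
```

```bash
python3 - <<'E'
from ang import *
c=viewer.camera("top"); s=state(c)
for k,v in s.items(): print(k,np.round(v,4))
cv2.imwrite("pics/t2.png",cv2.resize(c["image"][180:420,180:420],(600,600))[:,:,::-1])
E
```

```text
hub [0.5329 0.0632]
tongue [-1.758549e+02  1.751000e-01]
div 10.4024
part673 [-35.3954   0.0879]
```

View pics/t2.png

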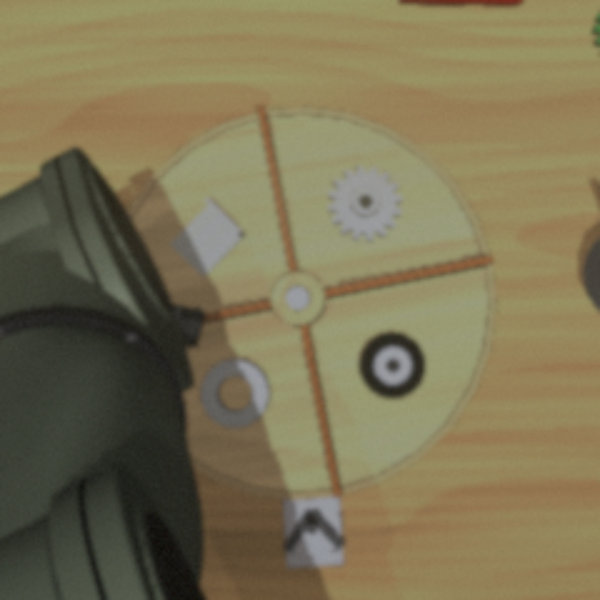

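The carousel has not moved and the finger shows near (190,325) in the crop, around the divider. I'll check the tip against the reported TCP from the side.

```bash
python3 - <<'E'
from h import *
o=status.get_obs(); print(o["tool_pos"],o["force"],o["wrist_torque"])
for n in("top","side"):
    c=viewer.camera(n); im=c["image"].copy(); p=proj(c,o["tool_pos"])[0]; print(n,p)
    if n=="side":
        k=cv2.resize(im[200:330,280:440],(800,650),interpolation=cv2.INTER_CUBIC)[:600]
        cv2.circle(k,tuple(int(v) for v in (p-[280,200])*5),4,(255,0,0),1)
        cv2.imwrite("pics/s2.png",k[:,:,::-1])
E
```

```text
[0.527618   0.18269333 0.06278961] [ 0.51733757 -1.4202215   0.4965494 ] [-0.05363754  0.05333966 -0.05196541]
top [234.51985636 303.02125712]
side [342.9965135  299.35474062]
```

View pics/s2.png

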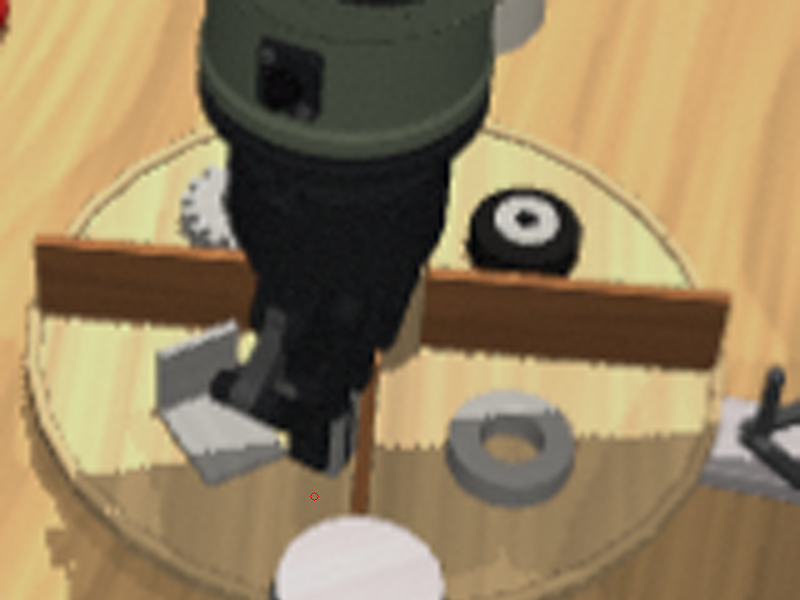

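```bash
python3 - <<'E'
from h import *
from scipy.spatial.transform import Rotation as R
c=viewer.camera("side"); o=status.get_obs(); print(o["width"],o["finger_force"],o["ee_rot"])
print("s1 pred",proj(c,[.4822,.1674,.1549]),"seen ~(374,259)")
print("s2 pred",proj(c,o["tool_pos"]))
t=o["tool_pos"]; r=R.from_rotvec(o["ee_rot"]).as_matrix(); print(np.round(r,2))
for dy in(.0145,-.0145,.0,.05,-.05):
  for dz in (0,-.013): print(dy,dz,np.round(proj(c,t+r@[0,dy,dz])[0],1))
for z in(.055,.063,.07,.08,.09): print(z,np.round(plane(c,[[345,294]],z)[0],3))
b=cv2.resize(c["image"][220:310,300:400],(800,600)[:1]+(720,),interpolation=cv2.INTER_LANCZOS4)[60:660]
b=np.clip(b.astype(float)*2.2,0,255).astype(np.uint8)
cv2.imwrite("pics/s3.png",b[:,:,::-1])
E
```

```text
0.00012552956127964503 0.0 [4.36828038e-01 3.11064615e+00 2.83214672e-04]
s1 pred [[371.38645235 266.62672933]] seen ~(374,259)
s2 pred [[344.1587372  299.89417378]]
[[-0.96  0.28  0.  ]
 [ 0.28  0.96  0.  ]
 [-0.    0.   -1.  ]]
0.0145 0 [340.3 304.9]
0.0145 -0.013 [340.5 300.6]
-0.0145 0 [348. 295.]
-0.0145 -0.013 [348.3 290.7]
0.0 0 [344.2 299.9]
0.0 -0.013 [344.4 295.6]
0.05 0 [330.4 317.4]
0.05 -0.013 [330.6 313.2]
-0.05 0 [357.1 283.4]
-0.05 -0.013 [357.4 279.1]
0.055 [0.529 0.162 0.055]
0.063 [0.527 0.169 0.063]
0.07 [0.526 0.174 0.07 ]
0.08 [0.524 0.183 0.08 ]
0.09 [0.523 0.191 0.09 ]
```

View pics/s3.png

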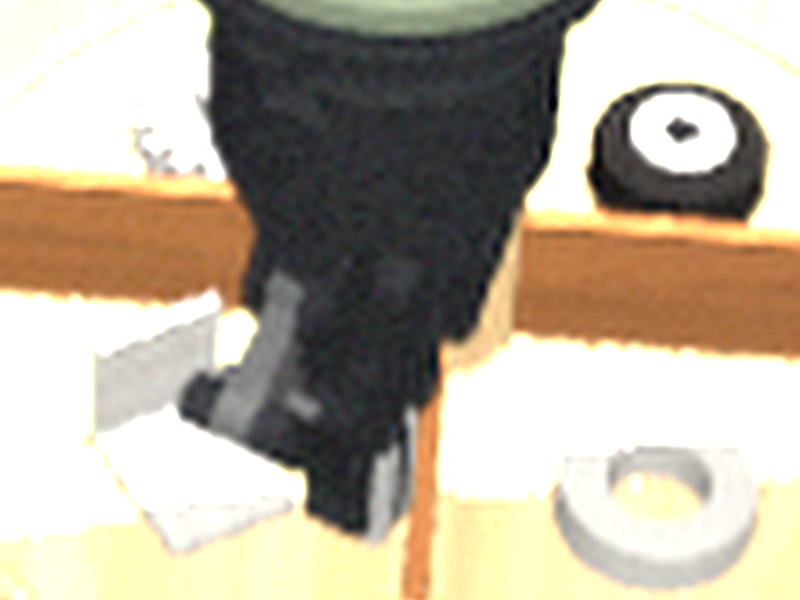

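The tip is past the divider. Casting its pixel puts it at z≈0.08, so the real tip rides about 18 mm above the reported z and cleared the 73 mm divider. I'll go back over and lower further, with a visual check.

>>> apply_moves(steps=[{"travel": [0,0,0.15],"dr": [0,0,0],"hand": 1},{"travel": [-0.2,-0.06,0],"dr": [0,0,0],"hand": 1},{"travel": [-0.26,-0.06,0],"dr": [0,0,0],"hand": 1},{"travel": [0,0,0],"dr": [0,0,0],"hand": 1}])

```text
time: 3.62
tool_pos: [0.4781, 0.1707, 0.0776]
ee_rot: [-0.436, -3.111, 0.0]
force: [0.9, 0.3, 0.2]
width: 0.0001
finger_force: 0.0
```

>>> apply_moves(steps=[{"travel": [0,0,-0.15],"dr": [0,0,0],"hand": 1},{"travel": [0,0,-0.15],"dr": [0,0,0],"hand": 1},{"travel": [0,0,-0.1],"dr": [0,0,0],"hand": 1},{"travel": [0,0,0],"dr": [0,0,0],"hand": 1}])

```text
time: 4.12
tool_pos: [0.4788, 0.1706, 0.0354]
ee_rot: [-0.436, -3.11, 0.001]
force: [0.0, 0.6, 1.1]
width: 0.0004
finger_force: 0.0
```

```bash
python3 - <<'E'
from ang import *
c=viewer.camera("side"); o=status.get_obs(); print(o["tool_pos"],o["force"],proj(c,o["tool_pos"]))
b=cv2.resize(c["image"][210:320,300:430],(709,600),interpolation=cv2.INTER_LANCZOS4)
b=np.clip(b.astype(float)*2,0,255).astype(np.uint8)
cv2.imwrite("pics/s4.png",b[:,:,::-1])
s=state(viewer.camera("top")); print(s)
E
```

```text
[0.47910455 0.17070566 0.03600501] [ 0.28042075 -0.14940784  1.15933946] [[367.86516168 309.00670191]]
{'hub': array([0.53274579, 0.06320784]), 'tongue': (np.float64(-176.86187393784485), np.float64(0.17528581170894988)), 'div': np.float64(10.457827317330425), 'part665': (np.float64(-35.25919460552497), np.float64(0.08819476418219514)), 'part507': (np.float64(55.19567512822759), np.float64(0.08395533046216981))}
```

View pics/s4.png

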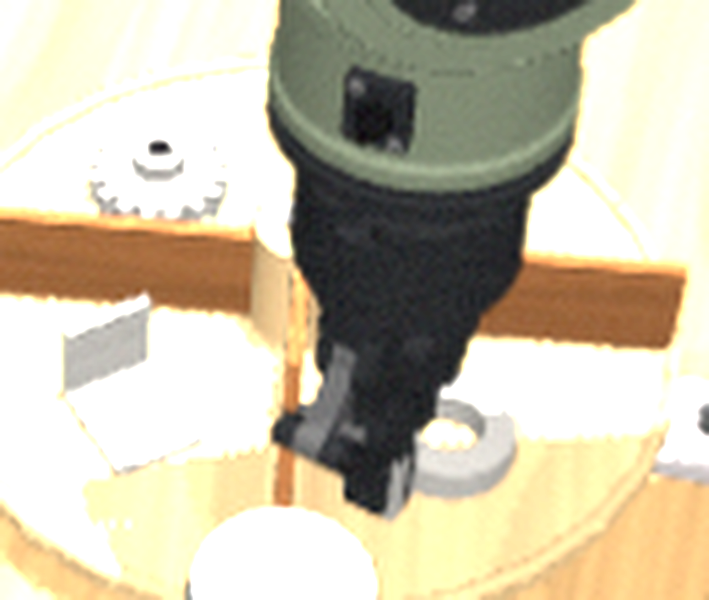

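The tip is now beside the divider and below its top, at about (385,515) in the crop. Starting the push.

>>> apply_moves(steps=[{"travel": [0.13,0.07,0],"dr": [0,0,0],"hand": 1},{"travel": [0.12,0.04,0],"dr": [0,0,0],"hand": 1},{"travel": [0.11,0.03,0],"dr": [0,0,0],"hand": 1},{"travel": [0.12,0.01,0],"dr": [0,0,0],"hand": 1},{"travel": [0,0,0],"dr": [0,0,0],"hand": 1}])

```text
time: 4.85
tool_pos: [0.5277, 0.1857, 0.0367]
ee_rot: [0.437, 3.11, 0.001]
force: [-0.3, 0.0, -0.3]
width: -0.0001
finger_force: 0.0
```

```bash
python3 - <<'E'
from ang import *
o=status.get_obs(); print(o["tool_pos"],o["force"]); print(state(viewer.camera("top")))
E
```

```text
[0.52772908 0.18574576 0.0366514 ] [-0.33140978  0.00620408 -0.28384788]
{'hub': array([0.53274909, 0.06338848]), 'tongue': (np.float64(-176.28821899488767), np.float64(0.17420910100110218)), 'div': np.float64(-5.936403983237676), 'part675': (np.float64(-51.62723487649464), np.float64(0.08870244750081391))}
```

>>> apply_moves(steps=[{"travel": [0.11,0,0],"dr": [0,0,0],"hand": 1},{"travel": [0.11,-0.01,0],"dr": [0,0,0],"hand": 1},{"travel": [0.11,-0.03,0],"dr": [0,0,0],"hand": 1},{"travel": [0.13,-0.04,0],"dr": [0,0,0],"hand": 1},{"travel": [0.13,-0.06,0],"dr": [0,0,0],"hand": 1}])

```text
time: 5.52
tool_pos: [0.5863, 0.1716, 0.0364]
ee_rot: [-0.436, -3.111, 0.0]
force: [-2.5, -0.4, 0.1]
width: -0.0001
finger_force: 1.0
```

>>> apply_moves(steps=[{"travel": [0.12,-0.06,0],"dr": [0,0,0],"hand": 1},{"travel": [0.12,-0.09,0],"dr": [0,0,0],"hand": 1},{"travel": [0.11,-0.1,0],"dr": [0,0,0],"hand": 1},{"travel": [0.1,-0.1,0],"dr": [0,0,0],"hand": 1},{"travel": [0.08,-0.1,0],"dr": [0,0,0],"hand": 1}])

```text
time: 6.15
tool_pos: [0.6397, 0.1261, 0.0364]
ee_rot: [0.437, 3.111, 0.0]
force: [-1.7, 1.2, 0.1]
width: -0.0001
finger_force: 1.0
```

```bash
python3 - <<'E'
from ang import *
o=status.get_obs(); print(o["tool_pos"],o["force"]); print(state(viewer.camera("top")))
E
```

```text
[0.63974886 0.1261434  0.03636026] [-1.7318269   1.18764825  0.10559427]
{'hub': array([0.53292593, 0.06320517]), 'div': np.float64(22.312840795387423), 'part688': (np.float64(-112.74369077084057), np.float64(0.08892189276501097))}
```

>>> apply_moves(steps=[{"travel": [0.05,-0.1,0],"dr": [0,0,0],"hand": 1},{"travel": [0.05,-0.11,0],"dr": [0,0,0],"hand": 1},{"travel": [0.03,-0.12,0],"dr": [0,0,0],"hand": 1},{"travel": [0.03,-0.12,0],"dr": [0,0,0],"hand": 1},{"travel": [0.01,-0.12,0],"dr": [0,0,0],"hand": 1}])

```text
time: 6.82
tool_pos: [0.6564, 0.0688, 0.0364]
ee_rot: [0.437, 3.111, -0.0]
force: [-0.8, 2.0, -0.2]
width: -0.0001
finger_force: 0.9
```

>>> apply_moves(steps=[{"travel": [0,-0.12,0],"dr": [0,0,0],"hand": 1},{"travel": [-0.02,-0.11,0],"dr": [0,0,0],"hand": 1},{"travel": [-0.02,-0.1,0],"dr": [0,0,0],"hand": 1},{"travel": [-0.02,-0.07,0],"dr": [0,0,0],"hand": 1},{"travel": [0,0,0],"dr": [0,0,0],"hand": 1}])

```text
time: 7.45
tool_pos: [0.6502, 0.029, 0.0365]
ee_rot: [0.437, 3.111, -0.001]
force: [-0.1, 0.5, -0.7]
width: -0.0
finger_force: 0.0
```

```bash
python3 - <<'E'
from ang import *
o=status.get_obs(); print(o["tool_pos"],o["force"]); print(state(viewer.camera("top")))
E
```

```text
[0.65023018 0.02897928 0.03647081] [-0.10598943  0.45633883 -0.65718235]
{'hub': array([0.53292593, 0.06320517]), 'tongue': (np.float64(178.71339600174537), np.float64(0.16399594719293356)), 'div': np.float64(-24.81896355897313)}
```

>>> apply_moves(steps=[{"travel": [-0.02,-0.06,0],"dr": [0,0,0],"hand": 1},{"travel": [-0.02,-0.06,0],"dr": [0,0,0],"hand": 1},{"travel": [-0.02,-0.06,0],"dr": [0,0,0],"hand": 1},{"travel": [-0.02,-0.045,0],"dr": [0,0,0],"hand": 1},{"travel": [0,0,0],"dr": [0,0,0],"hand": 1}])

```text
time: 8.12
tool_pos: [0.6421, 0.0065, 0.0364]
ee_rot: [-0.438, -3.111, 0.001]
force: [-0.1, -0.4, -0.5]
width: -0.0002
finger_force: 0.0
```

```bash
python3 - <<'E'
from ang import *
c=viewer.camera("top")
o=status.get_obs(); print(o["tool_pos"],o["force"]); print(state(c), [b for b in meas(c) if b[4]>320])
cv2.imwrite("pics/t5.png",cv2.resize(c["image"][200:420,190:410],(600,600),interpolation=cv2.INTER_CUBIC)[:,:,::-1])
E
```

```text
[0.64223245 0.0069011  0.03641831] [ 0.40286405 -0.20184868 -0.44290941]
{'hub': array([0.53257224, 0.06357177]), 'tongue': (np.float64(-172.96735695109444), np.float64(0.17340419414341057)), 'div': np.float64(-35.83293392979159)} [(np.int32(849), np.int32(32), np.int32(34), np.float64(163.3), np.float64(325.9)), (np.int32(52), np.int32(8), np.int32(14), np.float64(440.6), np.float64(375.1)), (np.int32(1717), np.int32(84), np.int32(31), np.float64(369.2), np.float64(383.5)), (np.int32(123), np.int32(10), np.int32(19), np.float64(426.4), np.float64(377.9)), (np.int32(315), np.int32(12), np.int32(35), np.float64(305.3), np.float64(391.0)), (np.int32(264), np.int32(12), np.int32(31), np.float64(320.5), np.float64(389.2))]
```

View pics/t5.png

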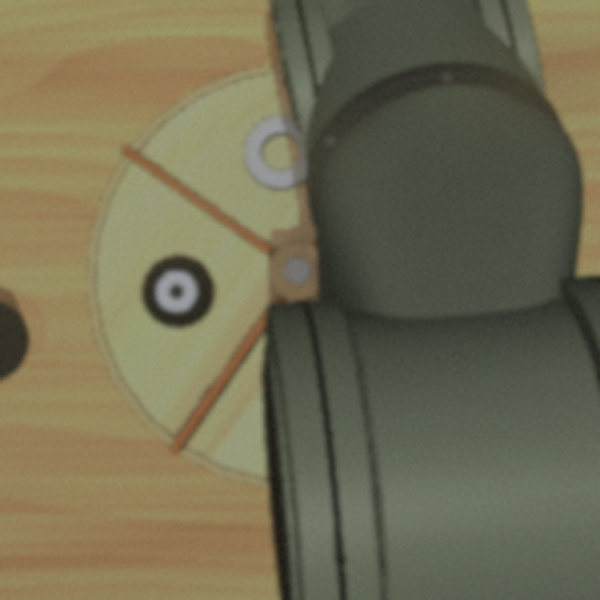

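The arm hides the gear; the visible dividers read about -36°, and -42° is the target. I'll push about 4.5° more, then lift away to measure.

>>> apply_moves(steps=[{"travel": [-0.02,-0.04,0],"dr": [0,0,0],"hand": 1},{"travel": [-0.02,-0.045,0],"dr": [0,0,0],"hand": 1},{"travel": [0,0,0],"dr": [0,0,0],"hand": 1},{"travel": [0.04,0.08,0],"dr": [0,0,0],"hand": 1},{"travel": [0,0,0.5],"dr": [0,0,0],"hand": 1}])

```text
time: 8.8
tool_pos: [0.6409, 0.0081, 0.0842]
ee_rot: [-0.434, -3.106, 0.001]
force: [0.4, 0.6, 1.2]
width: -0.0002
finger_force: 0.0
```

>>> apply_moves(steps=[{"travel": [0,0,0.6],"dr": [0,0,0],"hand": 1},{"travel": [0,0.5,0.3],"dr": [0,0,0],"hand": 1},{"travel": [0,0.6,0],"dr": [0,0,0],"hand": 1},{"travel": [0,0.6,0],"dr": [0,0,0],"hand": 1},{"travel": [-0.1,0.6,0],"dr": [0,0,0],"hand": 1}])

```text
time: 9.43
tool_pos: [0.632, 0.2394, 0.1763]
ee_rot: [0.436, 3.111, 0.0]
force: [1.4, -0.1, -0.8]
width: 0.0
finger_force: 0.0
```

```bash
python3 - <<'E'
from ang import *
c=viewer.camera("top")
o=status.get_obs(); print(o["tool_pos"],o["force"]); print(state(c)); print([b for b in meas(c)])
cv2.imwrite("pics/t6.png",cv2.resize(c["image"][200:420,190:410],(600,600),interpolation=cv2.INTER_CUBIC)[:,:,::-1])
E
```

```text
[0.62858383 0.24940018 0.1760066 ] [-3.50815994 12.39090452 -1.47597222]
{'hub': array([0.53274909, 0.06338848]), 'tongue': (np.float64(-176.51352317593134), np.float64(0.17475506561595017)), 'div': np.float64(-39.86175862716871), 'part515': (np.float64(-84.6052518722304), np.float64(0.08490584534662908)), 'part705': (np.float64(-174.68994240681812), np.float64(0.08857628333282712))}
[(np.int32(26), np.int32(9), np.int32(5), np.float64(156.7), np.float64(216.3)), (np.int32(107), np.int32(10), np.int32(20), np.float64(81.8), np.float64(247.8)), (np.int32(468), np.int32(28), np.int32(27), np.float64(295.6), np.float64(255.0)), (np.int32(84), np.int32(12), np.int32(17), np.float64(72.5), np.float64(253.7)), (np.int32(1219), np.int32(43), np.int32(58), np.float64(437.8), np.float64(285.1)), (np.int32(515), np.int32(21), np.int32(27), np.float64(344.0), np.float64(294.4)), (np.int32(86), np.int32(10), np.int32(11), np.float64(298.5), np.float64(298.7)), (np.int32(41), np.int32(8), np.int32(10), np.float64(257.9), np.float64(300.1)), (np.int32(705), np.int32(32), np.int32(32), np.float64(304.4), np.float64(346.7)), (np.int32(195), np.int32(23), np.int32(16), np.float64(306.2), np.float64(383.6)), (np.int32(189), np.int32(17), np.int32(15), np.float64(307.4), np.float64(399.5))]
```

View pics/t6.png

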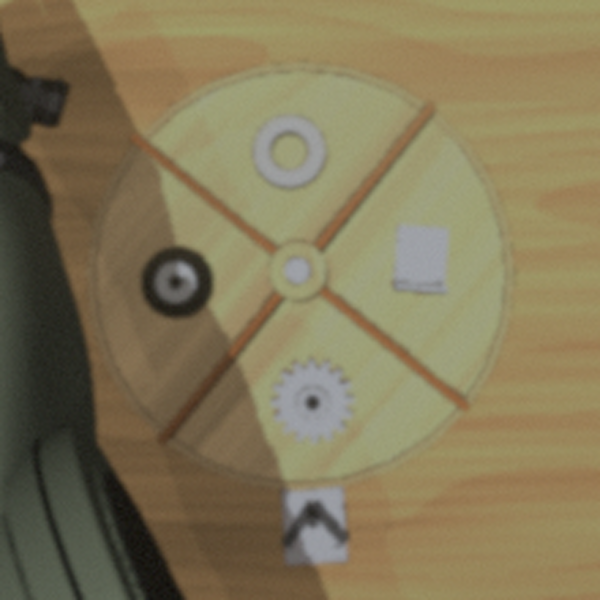

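The gear, at (313,402) in the crop, reads -174.7° and the pointer, at (313,512), about -177.3°. Another 2.6° clockwise is needed, so I'll return along the same path.

>>> apply_moves(steps=[{"travel": [0.03,-0.6,0],"dr": [0,0,0],"hand": 1},{"travel": [0.03,-0.6,0],"dr": [0,0,0],"hand": 1},{"travel": [0.03,-0.6,0],"dr": [0,0,0],"hand": 1},{"travel": [0.04,-0.6,0],"dr": [0,0,0],"hand": 1},{"travel": [0,0,0],"dr": [0,0,0],"hand": 1}])

```text
time: 10.1
tool_pos: [0.6455, -0.0082, 0.1764]
ee_rot: [0.446, 3.109, -0.004]
force: [-0.5, 0.8, -0.5]
width: -0.0002
finger_force: 0.0
```

>>> apply_moves(steps=[{"travel": [0,0,-0.5],"dr": [0,0,0],"hand": 1},{"travel": [0,0,-0.4],"dr": [0,0,0],"hand": 1},{"travel": [0,0,-0.3],"dr": [0,0,0],"hand": 1},{"travel": [0,0,-0.2],"dr": [0,0,0],"hand": 1},{"travel": [0,0,0],"dr": [0,0,0],"hand": 1}])

```text
time: 10.72
tool_pos: [0.6449, -0.0026, 0.0356]
ee_rot: [-0.435, -3.11, 0.0]
force: [0.5, 0.1, 0.4]
width: -0.0003
finger_force: 0.0
```

>>> apply_moves(steps=[{"travel": [-0.02,-0.025,0],"dr": [0,0,0],"hand": 1},{"travel": [-0.025,-0.025,0],"dr": [0,0,0],"hand": 1},{"travel": [-0.02,-0.025,0],"dr": [0,0,0],"hand": 1},{"travel": [0,0,0],"dr": [0,0,0],"hand": 1}])

```text
time: 11.22
tool_pos: [0.6388, -0.0111, 0.0368]
ee_rot: [0.437, 3.111, -0.0]
force: [0.3, -0.1, -0.2]
width: -0.0006
finger_force: 0.4
```

>>> apply_moves(steps=[{"travel": [0.06,0.08,0],"dr": [0,0,0],"hand": 1},{"travel": [0,0,0.5],"dr": [0,0,0],"hand": 1},{"travel": [0,0,0.6],"dr": [0,0,0],"hand": 1},{"travel": [0,0.5,0.3],"dr": [0,0,0],"hand": 1},{"travel": [0,0.6,0],"dr": [0,0,0],"hand": 1}])

```text
time: 11.85
tool_pos: [0.6458, 0.1087, 0.179]
ee_rot: [0.438, 3.107, 0.002]
force: [0.8, 1.0, -0.2]
width: 0.0004
finger_force: 0.0
```

>>> apply_moves(steps=[{"travel": [0,0.6,0],"dr": [0,0,0],"hand": 1},{"travel": [-0.1,0.6,0],"dr": [0,0,0],"hand": 1},{"travel": [-0.2,0.4,0],"dr": [0,0,0],"hand": 1},{"travel": [0,0,0],"dr": [0,0,0],"hand": 1}])

```text
time: 12.35
tool_pos: [0.6127, 0.2719, 0.1762]
ee_rot: [-0.428, -3.111, -0.002]
force: [0.5, -1.1, -0.4]
width: 0.0001
finger_force: 0.0
```

```bash
python3 - <<'E'
from ang import *
c=viewer.camera("top")
print(status.get_obs()["tool_pos"]); s=state(c); print(s)
print([b for b in meas(c) if 250<b[3]<350])
h=s["hub"]
# side view cross-check: grey blobs near gear and hub
c=viewer.camera("side"); hsv=cv2.cvtColor(c["image"],cv2.COLOR_RGB2HSV)
m=((hsv[...,1]<45)&(hsv[...,2]>110)).astype(np.uint8)
n,l,st,ce=cv2.connectedComponentsWithStats(m)
for i in range(1,n):
    if st[i,4]>25 and 340<ce[i,0]<460 and 220<ce[i,1]<330: print(st[i],ce[i],[np.round(plane(c,[ce[i]],z)[0][:2]-h,4) for z in(.012,.04,.086)])
cv2.imwrite("pics/s7.png",cv2.resize(c["image"][200:330,300:470],(784,600),interpolation=cv2.INTER_CUBIC)[:,:,::-1])
E
```

```text
[0.61393373 0.26918479 0.17627264]
{'hub': array([0.53256566, 0.0632105 ]), 'tongue': (np.float64(-177.8484593582157), np.float64(0.17666190495782066)), 'div': np.float64(-42.58612196749967), 'part518': (np.float64(-87.15647445158388), np.float64(0.08473724016648325)), 'part700': (np.float64(-177.59024285051305), np.float64(0.08838324913427553))}
[(np.int32(474), np.int32(28), np.int32(27), np.float64(297.7), np.float64(254.8)), (np.int32(518), np.int32(23), np.int32(28), np.float64(344.2), np.float64(296.5)), (np.int32(158), np.int32(15), np.int32(15), np.float64(254.0), np.float64(301.0)), (np.int32(87), np.int32(10), np.int32(11), np.float64(298.6), np.float64(298.8)), (np.int32(700), np.int32(32), np.int32(31), np.float64(302.1), np.float64(346.9)), (np.int32(222), np.int32(24), np.int32(17), np.float64(304.6), np.float64(384.2)), (np.int32(247), np.int32(23), np.int32(15), np.float64(305.0), np.float64(400.3))]
[350 227  26  20 208] [361.16346154 238.26923077] [array([ 0.0103, -0.1077]), array([ 0.0053, -0.0792]), array([-0.0031, -0.0322])]
[352 246   8   7  45] [355.66666667 248.93333333] [array([ 0.0142, -0.0702]), array([ 0.009 , -0.0429]), array([0.0004, 0.0019])]
[383 262  27  20 374] [396.0828877  271.62299465] [array([-0.0868, -0.0287]), array([-0.0885, -0.0029]), array([-0.0913,  0.0395])]
[420 280  17  18 143] [427.32167832 289.56643357] [array([-0.1597,  0.0023]), array([-0.1589,  0.027 ]), array([-0.1574,  0.0676])]
[434 283  15  19 152] [442.57894737 290.16447368] [array([-0.1911, -0.0055]), array([-0.1891,  0.0195]), array([-0.1859,  0.0606])]
[339 285  14  12 116] [345.46551724 290.49137931] [array([0.005 , 0.0551]), array([0.0002, 0.078 ]), array([-0.0079,  0.1156])]
[335 303  34  31 756] [351.6031746 316.9484127] [array([-0.0243,  0.1179]), array([-0.0282,  0.1386]), array([-0.0345,  0.1726])]
```

View pics/s7.png

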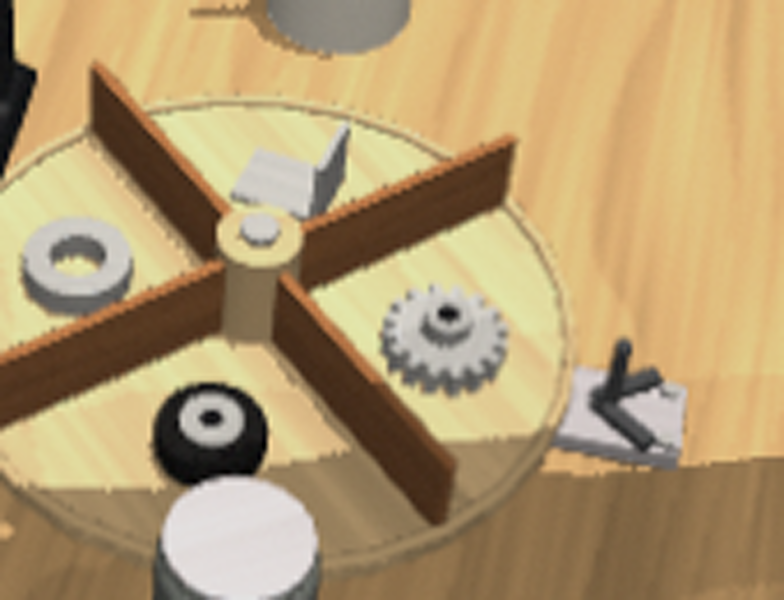

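The side view shows the gear at (445,335) in the crop, in line with the hub and the pointer pin. The top view gives -177.6° for the gear against -177.8° for the tongue, and the arm is clear.

```bash
python3 -c "
from workcell import ticket; print(ticket.job_done())"
```

```text
the job is handed in; nothing more can be done
None
```

The job is handed in: the last top view put the gear at -177.6° against the pointer's -177.8°, with the arm lifted clear and no parts or bystanders touched, at about 12.4 s on the robot's clock.

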